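# Eject the press knob and click it onto the screw

### The arm

A 6-joint arm with a two-finger parallel gripper is mounted at the origin on the work surface. World frame = base frame: x ahead of the robot, y to its left, z up, the work surface at z = 0. Lengths are in m, angles in rad, forces in N, time in s.
With the tool pointing down it reaches from about 0.375 to 0.9 m from the base axis. Payload 3.1 kg.
Tool frame: the origin (TCP) lies at the very end of the fingers, on their centre line; the grasp point (between the pads) lies 19 mm behind it; z points along the fingers, y is the line along which they close (so a half turn about z gives the same grasp; the last joint's range is limited). The gripper opens to 87 mm and grips with 3 to 60 N. Pads are 19 mm wide; open, the fingers measure 117 mm over their backs; the gripper's body (75 mm by 190 mm) begins 51 mm behind the grasp point.
Start: joints at [-1.415, 0.527, 1.433, -0, 1.181, -0.178], TCP at [0.205, -0.59, 0.223] pointing down, gripper open.
Joint ranges: [-3.08, 3.08], [-0.75, 2.2], [0.22, 2.44], [-1.43, 4.57], [0, 2.65], [-2.85, 2.85]. Speed limits (rad/s): [2.79, 2.79, 3.14, 3.14, 3.14, 3.14].

### API

Orientations are given as a rotation vector (axis times angle).
In Python, from workcell import telemetry, read_camera, calibration, hand_in, masks_of, mark_of gives the robot as it stands.
- The arm moves only by the tool jog_arm, never from a script. Its argument "deltas" is a list of rows, each a list of 3 entries, a list of its own where there are three numbers: the opening, from 0 (shut) to 1 (fully open), then the shift along the tool's x, y, z normalised to -1 to 1, where 1 is 750 mm, then the turn about the tool's z normalised to -1 to 1, where 1 is 0.5 rad. In form: [[jaw, [dx, dy, dz], spin], ...]. A call has exactly 10 rows; each row is the pose to reach, as a shift and turn from the pose commanded when the call began, along the tool's axes at that moment; what a row does not reach only later rows make up. A row lasts 1/10 s, in which the tool goes at most 50 mm and 8.59 degrees, less where a joint would pass 70% of its speed; a pose out of reach is approached as far as the arm can. A call with a number of a shift or a turn outside -1 to 1 is refused whole. A call with a gripper value outside its range is refused whole. The fingers move at their own pace and stop on an object; the grip force is fixed at half the most. Time passes only in rows, so rows that repeat a pose let the fingers close, or fill a call up. It gives the time, the measured TCP pose, the force, the opening and the grip force at its end, in the units of the state.
- telemetry.sense(): the state, without advancing time (a new reading comes with each control period).
- read_camera(name): name is "scene" or "top" or "wrist"; returns the picture (400x640x3 uint8, red, green, blue); there is no depth.
- calibration(name): a dict with "fov_y" (degrees; the focal length in pixels is half the picture's height over the tangent of half this angle, whatever the lens; pixels are square), "cx", "cy" (the principal point, pixels), "eye" and "orientation" of the camera in the world. Camera axes: x right, y down, z forward; pixel columns grow to the right and rows downward; lengths in m; the calibration is good to about 2 mm. A picture is of the moment at which its call begins: read the wrist's pose just before it. calibration takes no time and is no camera call; for the wrist camera it gives the pose at the moment of the call.
- hand_in(): hands the job in; it is judged then, once.
Trained networks look in the newest picture that a camera, given by its name, has taken for a name from the list of things; names that differ only in an ending like _2 or _b are one class to them, and where a whole thing is asked for, a point or a joint stands for the part that bears it (a point fixed in the world has none). Each returns a list of dicts, best first, with "p" (0 to 1); they miss things now and then, are a little off and sometimes report something else, mostly with a low value. They report only what shows in the picture. A call takes as long as a camera call. They do not tell look-alikes from the thing itself.
- masks_of(query, camera): "pixels" (400x640 bool, what is visible of it) and "bbox" ([left, top, right, bottom] in pixels, round what is visible of it).
- mark_of(query, camera): "position" ([column, row] in pixels: a listed point, or the origin of a listed thing).
The state is a dict: "clock": time; "q": joint angles; "qd": joint speeds; "tau": joint torques, N m; "ee_pos": TCP position; "ee_rot": TCP orientation; "contact_force": force on the tool from outside, world axes, zero at the start; "moment": the same for the moment, N m; "width": finger opening in m; "finger_force": force on a finger pad.
Only numpy, scipy, OpenCV 4.12 (cv2) and the standard library are available. Lean on these libraries where they do the work, as an engineer would, in place of code of your own. Each camera call takes 0.05 s, during which the arm holds its last target. There are 200 camera calls.

### The job

The wooden knob of the hold-down press is sunk flush in its storage block: push it up from below by pressing the block's lever all the way down, then grip the raised knob and lift it out. Push it onto the square end of the press's screw, feeling round for the angle at which it fits, until the spring balls click and it sits fully home on the collar. Let go of it there, and leave the gouges and the mallet where they are.

Things in the scene. Friction and masses are not known exactly. Their poses are not given: they have to be found in the camera images.
- holder: Storage block fixed to the bench, on the robot's left or right (the press stands on the other side): light wood, 100 x 100 mm, 128 mm high, a 53 mm square well for the knob in its flat top. Origin: on the bench under the well's centre; z up. Two cheeks with the ejector lever stick out on its -x side.
- well_floor (a point): Centre of the well's floor, 52 mm above the bench, axes as the block: a ledge carries the knob round a 36 mm square ejector hole, through which a 34 mm steel plate rises when the lever is pressed.
- lever (a joint): Ejector lever's angle (rad): 0 at rest (paddle high), 0.5 at its hard end stop (paddle down, ejector plate up 38 mm). Hinge along the block's y, 76 mm from the well's centre on the block's -x side, 55 mm above the bench. Stiff: about 8 to 12 N straight down on the paddle moves it; it stays where it is left, also under the knob's weight.
- paddle (a point): Centre of the top face of the lever's paddle, a dark wooden pad 50 x 50 mm, 85 mm beyond the hinge, about 160 mm from the well's centre. At rest about 82 mm above the bench, sloping 0.25 rad down towards the block; at the stop about 40 mm above the bench, sloping the other way.
- key: The knob: square block 50 x 50 x 75 mm high, darker wood, steel foot, about 0.3 kg. Origin: centre of its underside; z up; x, y across its flat sides. At the start in the well, top 1 mm below the block's top; lever fully pressed, top about 36 mm above it. Square socket in the underside, 22.5 mm wide, 42 mm deep, parallel to the sides, hollowed 4 mm for the spring balls 8 to 20 mm up.
- press: Hold-down press fixed to the bench: dark wooden base 110 (x) x 170 (y) mm, a carved panel on it, a steel crossbar along its y with an upright screw in its middle. Origin: on the bench under the screw's axis; z up. Nuts 70 mm either side of the axis reach 118 mm above the bench.
- drive_top (a point): Top of the screw's square end, 160 mm above the bench; axes as the press. Square 20 mm wide, top 6 mm tapered to 14 mm. Turned from the press's axes by 0.25 to 1.3 rad (anticlockwise from above; a quarter turn is the same again), NOT reported: look, or rest the knob on it lightly and turn until it drops over. The screw is tight: it does not turn under less than 1.5 Nm.
- seat (a point): Centre of the top of the screw's round collar (42 mm across), 120 mm above the bench, 40 mm under the square's top; axes as the press. Once over the square the knob drops freely 15 to 20 mm, then meets two spring balls in opposite faces of the square, 14 mm above the collar: 12 to 18 N passes them (its weight does not) and they snap into the hollows as its underside meets the collar.
- gouge_mid: Bystander: carving gouge lying between the storage block and the press, about 220 long, 26 wide, 22 high, origin under it near its middle, x towards the blade (mm).
- gouge_right: Bystander: carving gouge lying on the robot's right, about 220 long, 26 wide, 22 high, origin under it near its middle, x towards the blade (mm).
- mallet: Bystander: turned wooden mallet standing on its head on the robot's left, 104 across, 245 high, origin under its centre (mm).
There are look-alikes about, which are no part of the job. What is shaped like the press but yellow is not meant.

How it is judged:
On the way, in this order (a step that is already met when the one before it is completed fails the run):
1. the lever has pushed the knob up at least 28 mm above its rest in the well, and the fingers are not touching the knob (z of key in the frame of holder above 0.08 m and value of joint lever above 0.38 rad and contact force between the fingers and key below 0.3 N and horizontal distance between key and holder below 0.006 m), for 0.2 s.
2. the knob has been lifted clear of the storage block, in the fingers (z of key in the frame of holder above 0.132 m and contact force between the fingers and key above 1 N), for 0.1 s.
At the end, for the whole second after the job is handed in: The knob sits fully home on the press's screw, balls clicked in: its underside within 3 mm of the collar, within 4 mm of the screw's axis, upright within 0.06 rad, at rest and let go (z of key in the frame of seat between -0.003 and 0.003 m and horizontal distance between key and seat below 0.004 m and angle between key's own z axis and vertical below 0.06 rad and linear speed of key below 0.01 m/s); the robot touches nothing.
It fails at once if a tool on the bench (gouge or mallet) is shifted by more than 30 mm (distance of any of gouge_mid, gouge_right, mallet from where it was at the start of the episode above 0.03 m).
It also fails if it takes over 64 s, if anything falls off the work surface, if the arm or the gripper's body presses on something with over 40 N, if the wrist force passes 120 N, or if a joint passes its speed limit or range.

## Working session

There is one attempt and no reset: what is moved stays moved. The work goes in short steps, Python scripts to look and compute and a tool call to move; the robot and the scene stay as the last step left them, time stands still between calls to the robot, and variables do not carry over. Pictures are saved under pics/ and viewed, at most 10 in all, crops included, and the job is handed in when it is done.

Besides the shell and the picture viewer there is one more tool, called after "Call:" by a JSON object that holds its "fn" and its "kwargs". jog_arm: Moves the arm, as the interface text tells. Scaled input: -1 to 1 covers 750 mm each way for a shift and 0.5 rad each way for a turn. Its arguments: {"type":"object","properties":{"deltas":{"type":"array"}},"required":["deltas"]}

```bash
mkdir -p pics; ls
cat > h.py <<'E'
import numpy as np, cv2
from scipy.spatial.transform import Rotation as R
from workcell import telemetry, read_camera, calibration, hand_in, masks_of, mark_of
def K(c):
    f=200/np.tan(np.radians(c['fov_y'])/2); return f,c['cx'],c['cy']
def rot(c):
    o=np.array(c['orientation'],float)
    return o if o.shape==(3,3) else R.from_rotvec(o).as_matrix()
def ray(c,p,z):
    f,cx,cy=K(c); d=rot(c)@np.array([(p[0]-cx)/f,(p[1]-cy)/f,1]); e=np.array(c['eye'])
    return e+d*(z-e[2])/d[2]
def proj(c,P):
    f,cx,cy=K(c); v=rot(c).T@(np.array(P)-c['eye']); return np.array([f*v[0]/v[2]+cx,f*v[1]/v[2]+cy])
def save(n,im): cv2.imwrite('pics/'+n+'.png',im[...,::-1])
E
python3 - <<'E'
from h import *
for n in ('scene','top'):
    im=read_camera(n); c=calibration(n); print(n,c); save(n,im)
    Z={'well_floor':.052,'holder':0,'paddle':.082,'key':.052,'press':0,'drive_top':.16,'seat':.12,'gouge_mid':0,'gouge_right':0,'mallet':0}
    for q in Z:
        for m in mark_of(q,n)[:3]: print(q,np.round(m['position']),round(m['p'],2),ray(c,m['position'],Z[q]).round(3))
t=telemetry.sense(); print(t)
E
```

```text
pics
scene {'fov_y': 45.327110843326864, 'cx': 318.59232398293057, 'cy': 199.09548739235328, 'eye': array([ 1.00603136, -0.56149422,  1.34686487]), 'orientation': array([-2.43743055, -0.84942002,  0.25854584])}
holder [306. 298.] 0.94 [ 0.642 -0.169  0.   ]
paddle [268. 253.] 0.96 [ 0.487 -0.153  0.082]
key [302. 290.] 0.53 [ 0.632 -0.171  0.052]
press [373. 104.] 0.98 [0.343 0.604 0.   ]
press [274. 204.] 0.85 [0.346 0.023 0.   ]
press [380. 205.] 0.83 [0.626 0.238 0.   ]
drive_top [272. 176.] 0.79 [0.352 0.026 0.16 ]
drive_top [379.  73.] 0.75 [0.351 0.604 0.16 ]
drive_top [390. 180.] 0.65 [0.646 0.236 0.16 ]
seat [274. 181.] 0.96 [0.349 0.033 0.12 ]
seat [387. 187.] 0.81 [0.64  0.234 0.12 ]
gouge_mid [334. 249.] 0.64 [0.607 0.012 0.   ]
gouge_right [202. 353.] 0.58 [ 0.515 -0.473  0.   ]
mallet [389. 148.] 0.81 [0.513 0.46  0.   ]
top {'fov_y': 42.783454119094905, 'cx': 317.58705701706276, 'cy': 199.12826031857225, 'eye': array([0.21263131, 0.08727561, 1.7173295 ]), 'orientation': array([-2.14299239,  2.11127356, -0.20513498])}
well_floor [394. 164.] 0.65 [ 0.648 -0.178  0.052]
ho
[... 723 characters left out ...]
mallet [209. 208.] 0.7 [0.499 0.448 0.   ]
{'clock': 1.1, 'q': array([-1.41551171e+00,  5.27461559e-01,  1.43269022e+00,  1.49527005e-05,
        1.18141016e+00, -1.78517925e-01]), 'qd': array([-0.00030889,  0.00139405,  0.00058571, -0.00077374,  0.00041285,
        0.00133076]), 'tau': array([-7.26960593e-06, -4.40026402e+01, -1.76986670e+01,  6.34191837e-02,
        5.04515553e-02, -2.43889133e-05]), 'ee_pos': array([ 0.20479231, -0.59047696,  0.22257516]), 'ee_rot': array([3.09790901e+00, 5.21890946e-01, 2.11673564e-05]), 'contact_force': array([ 0.37837933, -0.03371545, -0.27980381]), 'moment': array([0.00778388, 0.05844558, 0.00473696]), 'finger_force': 0.0, 'width': 0.0868253931770713}
```

View pics/scene.png

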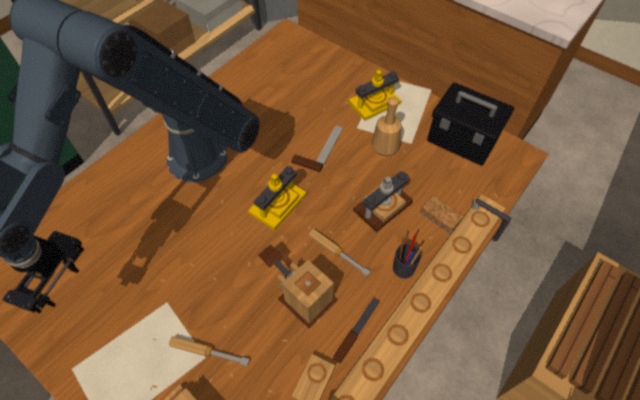

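View pics/top.png

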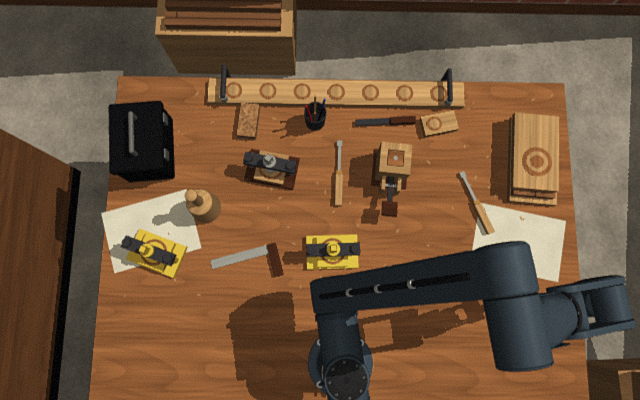

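Seen: the press is the dark one at scene (385,197) / top (270,165); its look-alikes are yellow at scene (277,197), (375,95) and top (333,250), (150,250). The block is at scene (306,288) / top (393,165), with its paddle at scene (272,257) / top (390,210). Here is the close crop to check this.

Run:
```python
from h import *
t=cv2.imread('pics/top.png');s=cv2.imread('pics/scene.png')
def cr(i,x,y,w=66,h=49): return cv2.resize(i[y-h:y+h,x-w:x+w],(400,297),interpolation=cv2.INTER_CUBIC)
cv2.imwrite('pics/crop.png',np.vstack([np.hstack([cr(t,390,180),cr(t,270,165)]),np.hstack([cr(s,300,280),cr(s,385,195)])]))
for n in ('scene','top'):
    read_camera(n); c=calibration(n)
    for q,z in (('paddle',.082),('key',.127)):
        for m in masks_of(q,n)[:2]:
            u=np.argwhere(m['pixels']); ce=u.mean(0)[::-1]; print(n,q,m['bbox'],len(u),ce.round(1),m['p'],ray(c,ce,z).round(4))
```

```text
scene paddle [254.5, 243.9, 292.1, 276.2] 442 [272.5 258.9] 0.65 [ 0.5095 -0.1599  0.082 ]
scene paddle [351.3, 170.7, 412.4, 232.6] 1900 [384.  202.3] 0.3 [0.6539 0.2057 0.082 ]
top paddle [382.3, 174.9, 393.6, 216.0] 401 [389.1 201.8] 0.61 [ 0.5145 -0.1549  0.082 ]
top key [386.1, 152.5, 402.9, 167.7] 225 [394.8 158.5] 0.63 [ 0.6483 -0.1682  0.127 ]
```

View pics/crop.png

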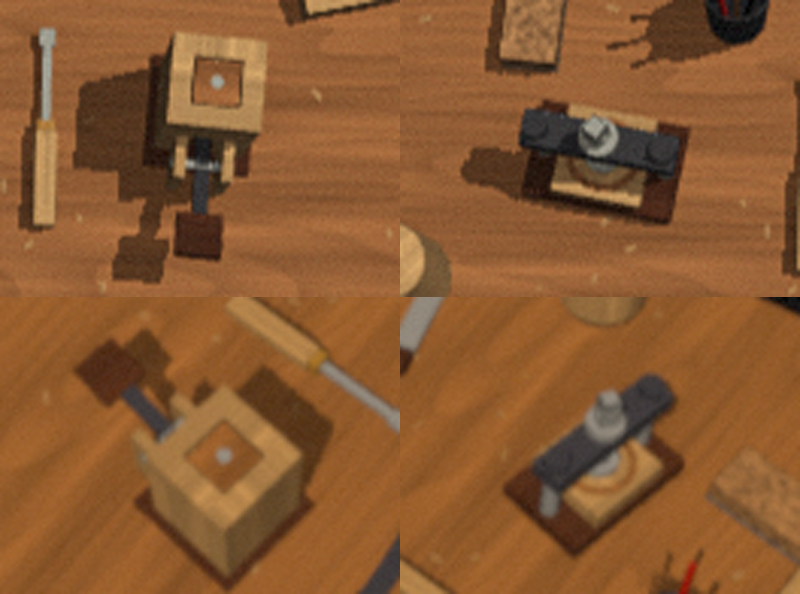

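The crop confirms the choices. It shows a light block with a flush knob and the dark press with its tilted square tip. Top pixels: knob (395.6,158), paddle (389.7,209), tip (269.7,159). Scene pixels: (307.6,283.5), (270.3,256), (387.3,179).

Run:
```python
from h import *
for n,k,p,d in (('top',(395.6,158.1),(389.7,208.9),(269.7,158.9)),('scene',(307.6,283.5),(270.3,256.1),(387.3,179))):
    c=calibration(n); a=[ray(c,k,.127),ray(c,p,.082),ray(c,d,.158)]; v=a[0]-a[1]
    print(n,[x.round(4) for x in a],np.hypot(*v[:2]),np.arctan2(v[1],v[0]))
c=calibration('top')
# nuts on crossbar z~.118 in top crop
N=[ray(c,(204+(x-400)/3.03,116+y/3.03),.118) for x,y in ((538,130),(664,152))]; print(N, np.arctan2(*(N[0]-N[1])[[1,0]])-np.pi/2)
t=telemetry.sense(); Rm=R.from_rotvec(t['ee_rot']).as_matrix(); print(Rm.round(3)); w=calibration('wrist'); print(Rm.T@(w['eye']-t['ee_pos']),w['fov_y'], (Rm.T@rot(w)).round(3))
```

```text
top [array([ 0.6496, -0.1708,  0.127 ]), array([ 0.491 , -0.1565,  0.082 ]), array([0.632 , 0.2315, 0.158 ])] 0.1592674820204496 -0.08990271919743832
scene [array([ 0.6519, -0.1704,  0.127 ]), array([ 0.4986, -0.1571,  0.082 ]), array([0.6352, 0.2361, 0.158 ])] 0.15384854313916924 -0.08636486462258094
[array([0.64168699, 0.30027868, 0.118     ]), array([0.61970758, 0.16539727, 0.118     ])] -0.16153375970985806
[[ 0.945  0.328  0.   ]
 [ 0.328 -0.945  0.   ]
 [ 0.    -0.    -1.   ]]
[ 7.18007023e-02 -5.44722772e-05 -1.61973754e-01] 64.4712118705766 [[ 0.    -0.965 -0.263]
 [ 1.     0.     0.001]
 [-0.001 -0.263  0.965]]
```

Call:
{"fn": "jog_arm", "kwargs": {"deltas": [[0, [0.05, -0.04, 0], 0.2], [0, [0.1, -0.08, 0], 0.4], [0, [0.15, -0.12, 0], 0.6], [0, [0.2, -0.155, 0], 0.844], [0, [0.25, -0.195, 0.02], 0.844], [0, [0.3, -0.23, 0.03], 0.844], [0, [0.35, -0.27, 0.04], 0.844], [0, [0.4, -0.31, 0.05], 0.844], [0, [0.45, -0.345, 0.05], 0.844], [0, [0.49, -0.38, 0.05], 0.844]]}}

```text
clock: 2.4
ee_pos: [0.46, -0.199, 0.185]
ee_rot: [3.138, -0.138, 0.001]
contact_force: [1.0, -0.0, 0.6]
width: 0.0147
finger_force: 0.0
```

```bash
cat >> h.py <<'E'
def go(p,yaw):
    t=telemetry.sense(); Rm=R.from_rotvec(t['ee_rot']).as_matrix(); y=np.arctan2(Rm[1,0],Rm[0,0])
    print('t',round(t['clock'],2),'at',t['ee_pos'].round(4),'yaw',round(y,4),'F',t['contact_force'].round(2),'M',t['moment'].round(3),'w',t['width'].round(4),'tilt',Rm[2,2].round(5))
    print('shift',(Rm.T@(np.array(p)-t['ee_pos'])/.75).round(4),'spin',round((y-yaw)/.5,4))
E
python3 -c "
from h import *
go((.490,-.1565,.10),-.088)"
```

```text
Traceback (most recent call last):
  File "h.py", line 17, in go
    print('t',round(t['clock'],2),'at',t['ee_pos'].round(4),'yaw',round(y,4),'F',t['contact_force'].round(2),'M',t['moment'].round(3),'w',t['width'].round(4),'tilt',Rm[2,2].round(5))
                                                                                                                                          ^^^^^^^^^^^^^^^^
AttributeError: 'float' object has no attribute 'round'
```

```bash
sed -i "s/t\['width'\].round(4)/round(t['width'],4)/" h.py; python3 -c "
from h import *
go((.490,-.1565,.10),-.088)
c=calibration('wrist');im=read_camera('wrist');save('w1',im)
for n,P in (('paddle',(.4916,-.1565,.082)),('knob',(.651,-.1706,.127))): print(n,proj(c,P))
"
```

```text
t 2.4 at [ 0.46  -0.199  0.185] yaw -0.0876 F [ 1.04 -0.02  0.64] M [ 0.014  0.013 -0.031] w 0.0147 tilt -1.0
shift [ 0.0348 -0.06    0.1134] spin 0.0009
paddle [264.14849418 168.56316003]
knob [239.34899374 -95.1358082 ]
```

View pics/w1.png

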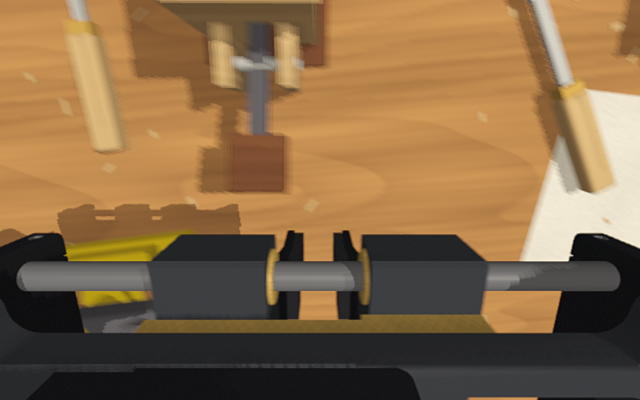

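Call:
{"fn": "jog_arm", "kwargs": {"deltas": [[0, [0.035, -0.063, 0.04], 0], [0, [0.035, -0.063, 0.08], 0], [0, [0.035, -0.063, 0.11], 0], [0, [0.035, -0.063, 0.12], 0], [0, [0.035, -0.063, 0.13], 0], [0, [0.035, -0.063, 0.14], 0], [0, [0.035, -0.063, 0.15], 0], [0, [0.035, -0.063, 0.16], 0], [0, [0.035, -0.063, 0.17], 0], [0, [0.035, -0.063, 0.175], 0]]}}

```text
clock: 3.45
ee_pos: [0.4857, -0.1562, 0.0551]
ee_rot: [-3.138, 0.138, 0.009]
contact_force: [-8.2, -0.7, 13.3]
width: 0.0007
finger_force: 6.8
```

```bash
python3 -c "
from h import *
go((.490,-.154,.038),-.088)
"
```

```text
t 3.45 at [ 0.4857 -0.1562  0.0551] yaw -0.0878 F [-8.16 -0.7  13.26] M [-2.320e-01  1.485e+00  1.000e-03] w 0.0007 tilt -0.99998
shift [ 0.0055 -0.0034  0.0228] spin 0.0004
```

Call:
{"fn": "jog_arm", "kwargs": {"deltas": [[0, [0, 0, 0.005], 0], [0, [0, 0, 0.01], 0], [0, [0, 0, 0.014], 0], [0, [0, 0, 0.017], 0], [0, [0, 0, 0.019], 0], [0, [0, 0, 0.02], 0], [0, [0, 0, 0.021], 0], [0, [0, 0, 0.022], 0], [0, [0, 0, 0.022], 0], [0, [0, 0, 0.022], 0]]}}

```text
clock: 4.45
ee_pos: [0.487, -0.1564, 0.0405]
ee_rot: [3.138, -0.139, -0.004]
contact_force: [-9.4, 0.2, 22.8]
width: 0.0006
finger_force: 12.1
```

```bash
python3 -c "
from h import *
go((.490,-.154,.036),-.088)
"
```

```text
t 4.45 at [ 0.487  -0.1564  0.0405] yaw -0.0883 F [-9.42  0.24 22.75] M [0.156 1.364 0.023] w 0.0006 tilt -1.0
shift [ 0.0037 -0.0035  0.006 ] spin -0.0005
```

Call:
{"fn": "jog_arm", "kwargs": {"deltas": [[0, [0, 0, -0.03], 0], [0, [0, 0, -0.08], 0], [0, [0, 0, -0.14], 0], [0.5, [0, 0, -0.2], 0], [1, [0.03, 0, -0.25], 0], [1, [0.08, 0, -0.25], 0], [1, [0.11, 0, -0.25], 0], [1, [0.11, 0, -0.25], 0], [1, [0.11, 0, -0.25], 0], [1, [0.11, 0, -0.25], 0]]}}

```text
clock: 5.45
ee_pos: [0.5695, -0.1631, 0.2246]
ee_rot: [-3.138, 0.139, 0.003]
contact_force: [0.7, -0.7, -0.3]
width: 0.0483
finger_force: 0.0
```

```bash
python3 -c "
from h import *
go((.651,-.1706,.18),-.088)
c=calibration('wrist');im=read_camera('wrist');save('w2',im)
a=-.088
for n,P in (('knob',(.651,-.1706,.164)),('knobx',(.651-.025,-.1706,.164)),('blocktop',(.651,-.1706,.128))): print(n,proj(c,P))
for m in masks_of('key','wrist')[:2]:
  u=np.argwhere(m['pixels']);print(m['bbox'],m['p'],u.mean(0)[::-1])
"
```

```text
t 5.45 at [ 0.5695 -0.1631  0.2246] yaw -0.0888 F [ 0.73 -0.66 -0.26] M [0.002 0.016 0.017] w 0.0483 tilt -1.0
shift [0.1092 0.0003 0.0592] spin -0.0017
knob [318.11954664  98.59511016]
knobx [321.31529756 136.52467416]
blocktop [318.07463533 100.72524149]
[278.8, 59.5, 352.8, 139.0] 0.79 [315.3952332   96.97616598]
```

View pics/w2.png

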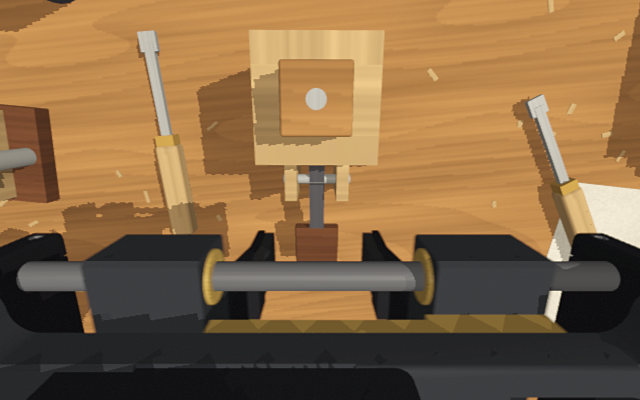

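Call:
{"fn": "jog_arm", "kwargs": {"deltas": [[1, [0.05, -0.001, 0], 0], [1, [0.09, -0.001, 0], 0], [1, [0.109, -0.001, 0.02], 0], [1, [0.109, -0.001, 0.04], 0], [1, [0.109, -0.001, 0.05], 0], [1, [0.109, -0.001, 0.06], 0], [1, [0.109, -0.001, 0.08], 0], [1, [0.109, -0.001, 0.1], 0], [1, [0.109, -0.001, 0.12], 0], [1, [0.109, -0.001, 0.12], 0]]}}

```text
clock: 6.55
ee_pos: [0.6505, -0.169, 0.1316]
ee_rot: [-3.136, 0.139, 0.009]
contact_force: [-0.5, 1.2, -0.4]
width: 0.0874
finger_force: 0.0
```

```bash
python3 -c "
from h import *
go((.651,-.169,.134),-.088)
"
```

```text
t 6.55 at [ 0.6505 -0.169   0.1316] yaw -0.0883 F [-0.5   1.19 -0.37] M [0.026 0.006 0.051] w 0.0874 tilt -0.99998
shift [ 0.0006 -0.     -0.0032] spin -0.0007
```

Call:
{"fn": "jog_arm", "kwargs": {"deltas": [[0.3, [0, 0, -0.003], 0], [0, [0, 0, -0.003], 0], [0, [0, 0, -0.003], 0], [0, [0, 0, -0.003], 0], [0, [0, 0, -0.003], 0], [0, [0, 0, -0.003], 0], [0, [0, 0, -0.003], 0], [0, [0, 0, -0.003], 0], [0, [0, 0, -0.01], 0], [0, [0, 0, -0.02], 0]]}}

```text
clock: 7.55
ee_pos: [0.6516, -0.1694, 0.1487]
ee_rot: [-3.138, 0.138, 0.005]
contact_force: [0.3, 0.2, -4.5]
width: 0.0497
finger_force: 29.9
```

Call:
{"fn": "jog_arm", "kwargs": {"deltas": [[0, [0, 0, -0.05], 0], [0, [0, 0, -0.1], 0], [0, [0, 0, -0.145], 0], [0, [-0.02, -0.055, -0.153], 0], [0, [-0.04, -0.11, -0.153], 0], [0, [-0.06, -0.165, -0.153], 0], [0, [-0.08, -0.22, -0.153], 0], [0, [-0.1, -0.275, -0.153], 0], [0, [-0.12, -0.33, -0.153], 0], [0, [-0.14, -0.385, -0.153], 0]]}}

```text
clock: 8.55
ee_pos: [0.5723, 0.1286, 0.2646]
ee_rot: [3.138, -0.139, -0.001]
contact_force: [-0.1, -0.1, -3.1]
width: 0.05
finger_force: 30.0
```

Call:
{"fn": "jog_arm", "kwargs": {"deltas": [[0, [-0.02, -0.05, 0], 0], [0, [-0.04, -0.1, 0], 0], [0, [-0.054, -0.135, 0], 0], [0, [-0.054, -0.145, 0], 0], [0, [-0.054, -0.145, 0], 0], [0, [-0.054, -0.145, 0], 0], [0, [-0.054, -0.145, 0], 0], [0, [-0.054, -0.145, 0], 0], [0, [-0.054, -0.145, 0], 0], [0, [-0.054, -0.145, 0], 0]]}}

```text
clock: 9.55
ee_pos: [0.5429, 0.2384, 0.2645]
ee_rot: [3.138, -0.14, -0.0]
contact_force: [0.1, -0.3, -4.2]
width: 0.05
finger_force: 30.0
```

```bash
python3 -c "
from h import *
go((.634,.234,.22),-.088)
c=calibration('wrist');im=read_camera('wrist')
p=proj(c,(.634,.234,.16));print(p)
for m in mark_of('drive_top','wrist')[:2]: print(m,ray(c,m['position'],.16))
x,y=[int(max(v,0)) for v in p]; x0=max(x-80,0);y0=max(y-60,0);print(x0,y0)
save('w3',cv2.resize(im[y0:y0+120,x0:x0+160],None,fx=5,fy=5,interpolation=cv2.INTER_CUBIC))
"
```

```text
t 9.55 at [0.5429 0.2384 0.2645] yaw -0.0892 F [ 0.11 -0.25 -4.18] M [-0.013  0.011 -0.068] w 0.05 tilt -1.0
shift [ 0.1215 -0.005   0.0594] spin -0.0024
[313.07502481  89.14432273]
{'position': [308.6, 85.3], 'p': 0.92} [0.63718314 0.23726537 0.16      ]
{'position': [165.3, 210.7], 'p': 0.65} [0.54496886 0.37257349 0.16      ]
233 29
```

View pics/w3.png

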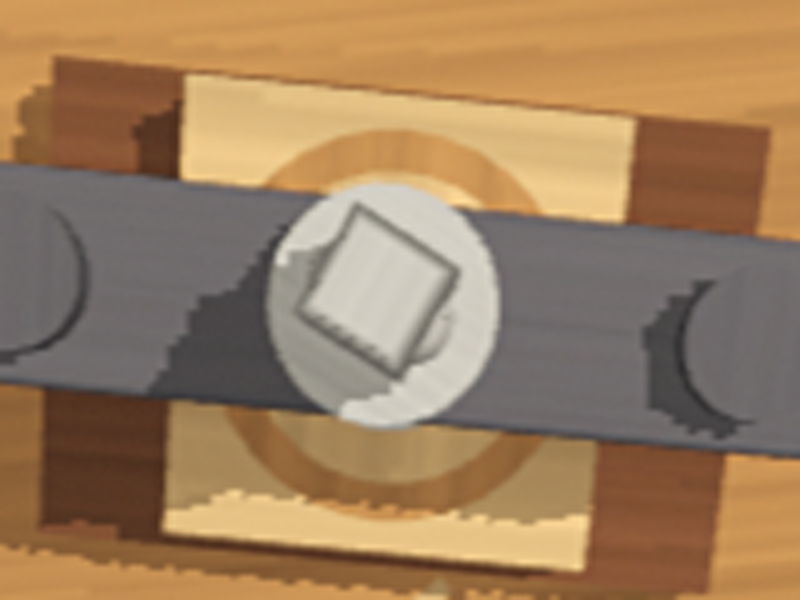

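```bash
python3 -c "
from h import *
c=calibration('wrist')
P=np.array([ray(c,(233+x/5,29+y/5),.154) for x,y in ((357,203),(459,268),(403,380),(298,312))]);ce=P.mean(0)
print('centre',ce, 'collar',ray(c,(233+384/5,29+305/5),.12))
for i in range(4):
  e=P[(i+1)%4]-P[i]; print(np.hypot(*e[:2]),np.arctan2(e[1],e[0])%(np.pi/2))
go((*ce[:2],.21),0)
"
```

```text
centre [0.63606784 0.2376652  0.154     ] collar [0.63636671 0.23767757 0.12      ]
0.019089129668605934 0.9439336837087393
0.01960049928227732 0.9986524549360896
0.02008659075650567 0.9263813730693449
0.019218771984609972 0.9479720959355867
t 9.65 at [0.5428 0.2387 0.2646] yaw -0.0888 F [ 0.75  0.53 -3.55] M [ 0.066  0.082 -0.019] w 0.0498 tilt -1.0
shift [ 0.124  -0.0097  0.0728] spin -0.1776
```

Call:
{"fn": "jog_arm", "kwargs": {"deltas": [[0, [0.04, -0.004, 0], 0.25], [0, [0.08, -0.008, 0], 0.5], [0, [0.11, -0.01, 0], 0.75], [0, [0.124, -0.01, 0], 1], [0, [0.124, -0.01, 0.03], 1], [0, [0.124, -0.01, 0.05], 1], [0, [0.124, -0.01, 0.06], 1], [0, [0.124, -0.01, 0.066], 1], [0, [0.124, -0.01, 0.066], 1], [0, [0.124, -0.01, 0.066], 1]]}}

```text
clock: 10.65
ee_pos: [0.6365, 0.2384, 0.2159]
ee_rot: [-3.006, 0.91, -0.002]
contact_force: [-0.3, -0.2, -2.3]
width: 0.0499
finger_force: 30.0
```

```bash
python3 -c "
from h import *
go((.6361,.2376,.198),-.617)
"
```

```text
t 10.65 at [0.6365 0.2384 0.2159] yaw -0.5881 F [-0.33 -0.21 -2.35] M [0.053 0.05  0.024] w 0.0499 tilt -1.0
shift [0.0001 0.0013 0.0239] spin 0.0578
```

Call:
{"fn": "jog_arm", "kwargs": {"deltas": [[0, [0, 0.001, 0.004], 0.06], [0, [0, 0.001, 0.008], 0.06], [0, [0, 0.001, 0.012], 0.06], [0, [0, 0.001, 0.014], 0.06], [0, [0, 0.001, 0.016], 0.06], [0, [0, 0.001, 0.018], 0.06], [0, [0, 0.001, 0.02], 0.06], [0, [0, 0.001, 0.022], 0.06], [0, [0, 0.001, 0.022], 0.06], [0, [0, 0.001, 0.022], 0.06]]}}

```text
clock: 11.65
ee_pos: [0.6356, 0.2377, 0.1985]
ee_rot: [2.993, -0.956, -0.0]
contact_force: [-0.0, 0.6, -3.1]
width: 0.0496
finger_force: 30.0
```

```bash
python3 -c "
from h import *
go((.6361,.2376,.190),-.617)
"
```

```text
t 11.65 at [0.6356 0.2377 0.1985] yaw -0.6181 F [-0.02  0.56 -3.13] M [0.043 0.034 0.014] w 0.0496 tilt -1.0
shift [ 0.0006 -0.0003  0.0114] spin -0.0023
```

Call:
{"fn": "jog_arm", "kwargs": {"deltas": [[0, [0, 0, 0.002], 0], [0, [0, 0, 0.004], 0], [0, [0, 0, 0.006], 0], [0, [0, 0, 0.008], 0], [0, [0, 0, 0.01], 0], [0, [0, 0, 0.012], 0], [0, [0, 0, 0.013], 0], [0, [0, 0, 0.013], 0], [0, [0, 0, 0.013], 0], [0, [0, 0, 0.013], 0]]}}

```text
clock: 12.65
ee_pos: [0.6357, 0.2377, 0.1889]
ee_rot: [-2.993, 0.956, -0.0]
contact_force: [1.0, -0.5, -3.9]
width: 0.0496
finger_force: 30.0
```

```bash
python3 -c "
from h import *
go((.6361,.2376,.165),-.617)
"
```

```text
t 12.65 at [0.6357 0.2377 0.1889] yaw -0.6182 F [ 0.99 -0.51 -3.87] M [0.123 0.002 0.017] w 0.0496 tilt -1.0
shift [ 0.0005 -0.0003  0.0319] spin -0.0024
```

Call:
{"fn": "jog_arm", "kwargs": {"deltas": [[0, [0, 0, 0.003], 0], [0, [0, 0, 0.006], 0], [0, [0, 0, 0.009], 0], [0, [0, 0, 0.012], 0], [0, [0, 0, 0.015], 0], [0, [0, 0, 0.018], 0], [0, [0, 0, 0.021], 0], [0, [0, 0, 0.024], 0], [0, [0, 0, 0.026], 0], [0, [0, 0, 0.026], 0]]}}

```text
clock: 13.65
ee_pos: [0.6356, 0.2373, 0.169]
ee_rot: [2.992, -0.955, -0.001]
contact_force: [0.1, -1.3, -0.5]
width: 0.0495
finger_force: 30.0
```

```bash
python3 -c "
from h import *
go((.6361,.2376,.162),-.617)
"
```

```text
t 13.65 at [0.6356 0.2373 0.169 ] yaw -0.6181 F [ 0.08 -1.34 -0.45] M [-0.144 -0.046  0.015] w 0.0495 tilt -1.0
shift [ 0.0004 -0.0007  0.0093] spin -0.0023
```

Call:
{"fn": "jog_arm", "kwargs": {"deltas": [[0, [0, 0, 0.001], 0], [0, [0, 0, 0.002], 0], [0, [0, 0, 0.003], 0], [0, [0, 0, 0.004], 0], [0, [0, 0, 0.005], 0], [0, [0, 0, 0.006], 0], [0, [0, 0, 0.007], 0], [0, [0, 0, 0.008], 0], [0, [0, 0, 0.008], 0], [0, [0, 0, 0.008], 0]]}}

```text
clock: 14.65
ee_pos: [0.637, 0.2367, 0.1683]
ee_rot: [-2.993, 0.955, -0.008]
contact_force: [-3.3, -4.8, 17.5]
width: 0.0496
finger_force: 30.0
```

```bash
python3 -c "
from h import *
go((.6361,.2376,.162),-.617)
"
```

```text
t 14.65 at [0.637  0.2367 0.1683] yaw -0.618 F [-3.25 -4.78 17.54] M [-0.857  1.013  0.021] w 0.0496 tilt -0.99999
shift [-0.0018 -0.0003  0.0083] spin -0.0021
```

Call:
{"fn": "jog_arm", "kwargs": {"deltas": [[0, [-0.001, 0, 0.001], 0], [0, [-0.001, 0, 0.002], 0], [0, [-0.001, 0, 0.002], 0], [0, [-0.001, 0, 0.002], 0], [0, [-0.001, 0, 0.002], 0], [0, [-0.001, 0, 0.002], 0], [0, [-0.001, 0, 0.002], 0], [0, [-0.001, 0, 0.002], 0], [0, [-0.001, 0, 0.002], 0], [0, [-0.001, 0, 0.002], 0]]}}

```text
clock: 15.65
ee_pos: [0.6371, 0.2366, 0.1682]
ee_rot: [2.993, -0.955, 0.011]
contact_force: [-3.6, -6.1, 21.8]
width: 0.05
finger_force: 30.0
```

```bash
python3 -c "
from h import *
go((.6361,.2376,.162),-.617)
c=calibration('scene');im=read_camera('scene')
x,y=387,175
v=cv2.resize(im[y-30:y+50,x-50:x+50],None,fx=6,fy=6,interpolation=cv2.INTER_CUBIC);save('s2',v)
a=.954
for z in (.195,.200,.210):
  print(z,[((proj(c,(.6361+.0354*np.cos(a+b),.2377+.0354*np.sin(a+b),z))-(x-50,y-30))*6).round(0) for b in np.pi/4+np.arange(4)*np.pi/2])
"
```

```text
t 15.65 at [0.6371 0.2366 0.1682] yaw -0.6179 F [-3.57 -6.11 21.84] M [-1.099  1.049 -0.078] w 0.05 tilt -0.99998
shift [-0.0019 -0.0003  0.0082] spin -0.0019
0.195 [array([343., 110.]), array([249., 132.]), array([284., 210.]), array([379., 187.])]
0.2 [array([344., 104.]), array([250., 126.]), array([285., 204.]), array([381., 181.])]
0.21 [array([346.,  92.]), array([252., 114.]), array([288., 192.]), array([383., 169.])]
```

View pics/s2.png

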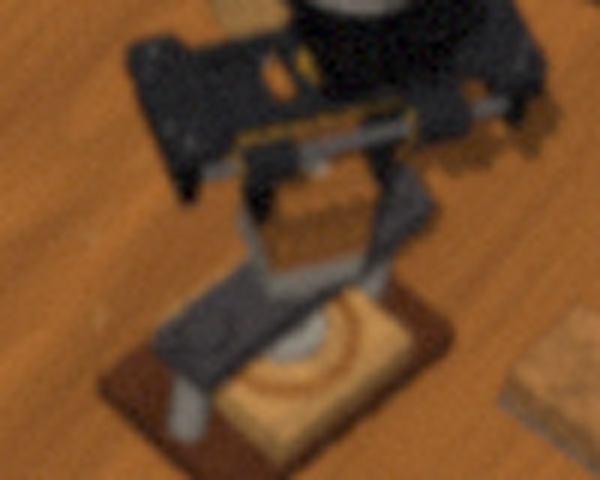

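Call:
{"fn": "jog_arm", "kwargs": {"deltas": [[0, [0, 0, -0.004], 0], [0, [0, 0, -0.008], 0], [0, [0, 0, -0.008], 0], [0.5, [0, 0, -0.008], 0], [1, [0, 0, -0.008], 0], [1, [0, 0, -0.008], 0], [1, [0, 0, -0.008], 0], [1, [0, 0, -0.008], 0], [1, [0, 0, -0.008], 0], [1, [0, 0, -0.008], 0]]}}

```text
clock: 16.7
ee_pos: [0.6347, 0.2383, 0.1676]
ee_rot: [2.993, -0.955, -0.001]
contact_force: [-0.6, 0.4, -0.0]
width: 0.0841
finger_force: 0.0
```

Call:
{"fn": "jog_arm", "kwargs": {"deltas": [[1, [0, 0, -0.01], 0], [1, [0, 0, -0.03], 0], [1, [0, 0, -0.06], 0], [1, [0, 0, -0.1], 0], [1, [0, 0, -0.12], 0], [1, [-0.05, 0, -0.12], 0], [1, [-0.1, 0, -0.12], 0], [1, [-0.12, 0, -0.12], 0], [1, [-0.12, 0, -0.12], 0], [1, [-0.12, 0, -0.12], 0]]}}

```text
clock: 17.7
ee_pos: [0.5629, 0.2901, 0.2588]
ee_rot: [-2.992, 0.955, -0.004]
contact_force: [0.5, -0.7, 0.5]
width: 0.0867
finger_force: 0.0
```

```bash
python3 -c "
from h import *
go((.6361,.2376,.162),-.617)
c=calibration('wrist');im=read_camera('wrist');save('w4',im)
a=.954
for z in (.195,.12,.205): print(z,[proj(c,(.6361+.0354*np.cos(a+b),.2377+.0354*np.sin(a+b),z)).round(0) for b in np.pi/4+np.arange(4)*np.pi/2])
"
```

```text
t 17.7 at [0.5629 0.2901 0.2588] yaw -0.6178 F [ 0.51 -0.72  0.49] M [ 0.036  0.003 -0.013] w 0.0867 tilt -1.0
shift [0.1199 0.0007 0.1293] spin -0.0016
0.195 [array([282., 125.]), array([355., 125.]), array([357.,  46.]), array([280.,  46.])]
0.12 [array([291., 122.]), array([346., 122.]), array([347.,  64.]), array([290.,  64.])]
0.205 [array([281., 125.]), array([356., 125.]), array([359.,  42.]), array([278.,  42.])]
```

View pics/w4.png

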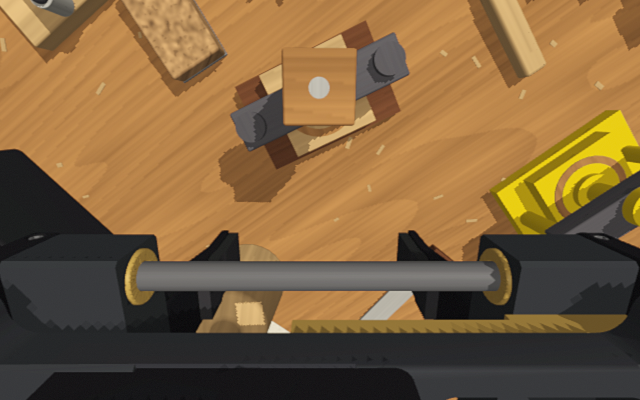

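The knob's top face spans (282,47) to (356,125). That matches its predicted outline at 195 mm, which is fully home (at 205 mm it would start at row 42). The gripper is clear and touching nothing.

```bash
python3 -c "
from h import *
print(hand_in())"
```

```text
the job is handed in; nothing more can be done
None
```

The knob is on the press's screw and let go, and the job is handed in at about 18 s. The last picture and a firm stop under about 25 N both show it home on the collar; the click itself was not observed, and hand-in returned no verdict.

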